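Tip the wash ball into the dish and hold it turned to the rail

ROBOT

A 7-joint arm with a two-finger parallel gripper is mounted at the origin on the work surface. World frame = base frame: x ahead of the robot, y to its left, z up, the work surface at z = 0. Lengths are in m, angles in rad, forces in N, time in s.
With the tool pointing down it reaches from about 0.4 to 0.85 m from the base axis. Payload 4.5 kg.
Tool frame: the origin (TCP) lies on the centre line of the jaws, within the pads' length; the fingertips stand r.tips_ahead ahead of it and the grasp point (between the pads) is the TCP (r.tips_ahead is the distance from the TCP to the fingertips, in m); z points along the fingers, y is the direction in which the jaws open and shut (so a half turn about z gives the same grasp; the last joint's range is limited). The gripper opens to 88 mm and grips with 3 to 60 N. Pads are 18 mm wide; open, the fingers measure 123 mm over their backs; the gripper's body (75 mm by 187 mm) begins 45 mm behind the grasp point.
Start: joints at [-1.235, 0.689, -0.195, 1.565, 0.157, 0.902, -0.215], TCP at [0.186, 0.597, 0.258] pointing down, gripper open.
Joint ranges: [-3.01, 3.01], [-0.46, 2.08], [-1.47, 1.51], [0.13, 2.56], [-1, 4.14], [0.04, 2.09], [-2.66, 2.66]. Speed limits (rad/s): [2.57, 2.57, 3.14, 3.14, 3.14, 3.14, 3.14].

INTERFACE

Orientations are given as a unit quaternion [x, y, z, w].
In Python, from plant import r gives the robot as it stands.
- The arm moves only by the shell command python3 -m inch 'ROWS' [FORCE]. ROWS is JSON, a list of rows, each a list of 5 numbers: the shift along the world's x, y, z in units of 25 mm (1.0 is 25 mm), then the turn about the world's z in units of 6 degrees (1.0 is 6 degrees), then the finger opening in mm, from 0 to 88.1. A call has 1 to 5 rows; each row shifts and turns the commanded pose from where the row before left it; what a row does not reach is not made up. A row lasts 1/10 s, in which the tool goes at most 50 mm and 8.59 degrees, less where a joint would pass 70% of its speed; a pose out of reach is approached as far as the arm can. A call is refused whole if a number of a shift passes 1 or a number of a turn 1, either way. A call with a gripper value outside its range is refused whole. The fingers move at their own pace and stop on an object; FORCE is the grip in N (left out, the last holds). Time passes only in rows, so rows that do not move let the fingers close. It gives the time, the measured TCP pose, the force and the opening at its end, in the units of the state.
- r.get_state(): the state, without advancing time (a new reading comes with each control period).
- r.snapshot(name): name is "side" or "top" or "wrist"; returns a dict with "pixels" (384x512x3 uint8, red, green, blue), "range_z" (384x512 float32, m along the optical axis (not along the pixel's ray), 0 where there is no reading), "K" (3x3 intrinsics, pixels), "k1" (the pictures are not rectified: a ray, as slopes to the right and down, at radius r is drawn at 1 + k1 r^2 times it, then the intrinsics apply), "position" and "attitude" of the camera in the world. Camera axes: x right, y up, looking along -z (the intrinsics and any distortion apply to the point x, -y, -z); pixel columns grow to the right and rows downward; lengths in m; the calibration is good to about 2 mm. A picture is of the moment at which its call begins.
- r.finish_job(): hands the job in, once; it reports no verdict.
The state is a dict: "clock": time; "q": joint angles; "qd": joint speeds; "joint_torque": joint torques, N m; "tool_pos": TCP position; "eef_rot": TCP orientation; "contact_force": force on the tool from outside, world axes, zero at the start; "moment": the same for the moment, N m; "opening": opening from 0.0 (shut) to 1.0 (fully open).
Only numpy, scipy, OpenCV 4.12 (cv2) and the standard library are available. Lean on these libraries where they do the work, as an engineer would, in place of code of your own. Each camera call takes 0.05 s, during which the arm holds its last target. There are 200 camera calls.

TASK

Raise the bar of the little hinged scoop until the scoop is tipped to about 30 degrees, so that the rubber wash ball drops into the steel dish, wait there a moment, then let the scoop back down level. Then pick the dish up by its arch handle, and with it in the air turn it a quarter turn, so that its spout points straight out at the hook rail on the front edge of the shelf, keeping the dish level and the ball in its middle. Finish while still holding it there, still and about 10 cm above the shelf; never touch the ball and leave everything else alone.

Things in the scene. Friction and masses are not known exactly. Their poses are not given: they have to be found in the camera images.
- scoop_stand: Low wooden base 165 x 110 mm and 8 mm high with two steel cheeks, screwed to the shelf; it carries the hinged aluminium scoop. Its origin lies on the shelf, straight below the scoop's lip and hinge. Its x axis points level in the pouring direction, towards the dish; z is up. Its y axis is parallel to the hinge and to the bar.
- scoop_hinge (a point): Middle of the hinge line, at the scoop's lip, 52 mm above the shelf; axes as scoop_stand. The hinge runs along y.
- scoop (a joint): Scoop angle in rad: 0 is level (down on its stop), growing as the bar is raised, 0.52 is 30 degrees; the hinge moves freely up to 1.2 and the scoop falls back to 0 by its weight if let go (0.25 kg). The lip stays where it is. The cup's floor falls 8 degrees to the back when level, so the ball leaves over the lip only past about 0.22 to 0.30 rad.
- scoop_bar (a point): Centre of the scoop's round steel bar, 12 mm thick and 104 mm long, parallel to the hinge, carried at its ends by two arms 100 mm apart. At angle 0 it lies 140 mm behind the hinge (towards -x of scoop_stand) and 20 mm above it, so 72 mm above the shelf. It turns with the scoop about the hinge (radius 141 mm). Gripped from above across its thickness, it can turn between the fingers while the gripper stays upright. The cup's back wall is 96 mm in front of it.
- dish_grip (a point): Centre of the dark wooden grip on top of the dish's arch handle: a bar 14 mm thick, 64 mm long and 20 mm high, 125 mm above the dish's underside, straight above the dish's middle. Axes are the dish's: x points to the spout, y runs along the grip bar, z up. The dish stands on the shelf in front of the scoop's lip, arch across the pouring direction and spout pointing away from the scoop, and weighs 0.32 kg (it varies).
- dish_middle (a point): Middle of the hollow of the steel dish, on its inner floor, 7 mm above its underside; axes as dish_grip. The dish is 164 mm wide and 34 mm high at the rim, with an open spout that reaches 115 mm from the middle; inside it slopes about 12 degrees to a flat middle 24 mm wide. The arch's two wire legs stand at the rim, 160 mm apart.
- wash_ball_center (a point): Centre of the black rubber wash ball, 40 mm in diameter, 45 g. It starts in the scoop's cup.
- rail_middle (a point): Middle of the hook rail: a steel bar 500 mm long, parallel to y, 55 mm above the shelf along its front edge (the far side from the robot), with three hooks. Its x axis points square out over the edge, away from the robot.
- jar: Bystander: lidded glass jar, 54 mm wide, 85 mm high; origin at its underside.
- brush: Bystander: hard silicone brush, 150 x 45 mm, 34 mm high, x along its length; origin at its underside.
- peg_clamp: Bystander: flat steel peg clamp, 85 mm long, 16 mm high; origin at its underside.
- tin: Bystander: aluminium tin, 72 mm wide, 70 mm high; origin at its underside.
- mug: Bystander: white mug, 80 mm wide, 85 mm high; origin at its underside.
- soap: Bystander: brick-coloured soap block 90 x 55 x 30 mm; origin at its underside.
There are look-alikes about, which are no part of the job. Leave any blue or turquoise look-alike of the part that bears dish_grip alone.

How it is judged:
By the outcome, as a careful person would: the job done as asked, in the order asked, and still so for the second after the job is handed in, while the arm keeps its last pose, push and grip.
It also fails if it takes over 59 s, if anything falls off the work surface, if the arm or the gripper's body presses on something with over 40 N, if the wrist force passes 120 N, or if a joint passes its speed limit or range.

## Working session

There is one attempt and no reset: what is moved stays moved. The work goes in short steps, Python scripts to look and compute and a shell command to move; the robot and the scene stay as the last step left them, time stands still between calls to the robot, and variables do not carry over. Pictures are saved under pics/ and viewed, about 8 in all and at most 12, crops included, and the job is handed in when it is done.

```bash
ls; mkdir -p pics; cat > h.py <<'E'
import numpy as np, cv2
from scipy.spatial.transform import Rotation as R
from plant import r
def snap(n,save=None):
    s=r.snapshot(n)
    np.savez('%s.npz'%n,**{k:np.array(v) for k,v in s.items()})
    if save: cv2.imwrite('pics/'+save,s['pixels'][:,:,::-1])
    return s
def cloud(s):
    K=np.array(s['K']);k1=float(s['k1']);Z=np.array(s['range_z'],float)
    h,w=Z.shape
    u,v=np.meshgrid(np.arange(w),np.arange(h))
    p=cv2.undistortPoints(np.stack([u,v],-1).reshape(-1,1,2).astype(float),K,np.array([k1,0,0,0.])).reshape(h,w,2)
    P=np.stack([p[...,0]*Z,-p[...,1]*Z,-Z],-1)
    a=np.array(s['attitude']); A=a if a.shape==(3,3) else R.from_quat(a).as_matrix()
    W=P@A.T+np.array(s['position']); W[Z==0]=np.nan
    return W
E
python3 - <<'E'
from h import *
st=r.get_state(); print(st['clock'],st['tool_pos'],st['eef_rot'],st['opening'],r.tips_ahead)
for n in('top','side'):
    s=snap(n,n+'0.png'); print(n,s['K'],s['k1'],s['position'],s['attitude'])
a=cv2.imread('pics/top0.png');b=cv2.imread('pics/side0.png')
E
```

```text
pics
0.0 [0.18562045 0.59617124 0.25689677] [ 1.50283417e-01  9.88642521e-01 -9.23034903e-04 -9.46838166e-05] 1.0006621542602987 0.019
top [[387.79924272   0.         258.31490109]
 [  0.         387.79924272 189.81698577]
 [  0.           0.           1.        ]] 0.045287124796181265 [ 0.33963167 -0.01814788  1.09144407] [ 0.05018079 -0.05335963 -0.69583776  0.71445395]
side [[468.63374622   0.         247.49832185]
 [  0.         468.63374622 198.56725001]
 [  0.           0.           1.        ]] -0.13207026596803148 [ 0.09683085 -0.99129215  0.84805163] [ 0.4582679  -0.08599242 -0.15672856  0.87065033]
```

View pics/top0.png

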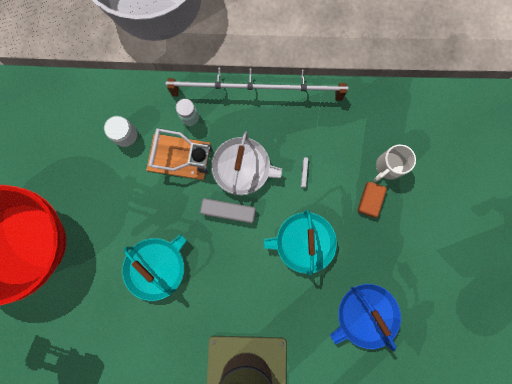

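View pics/side0.png

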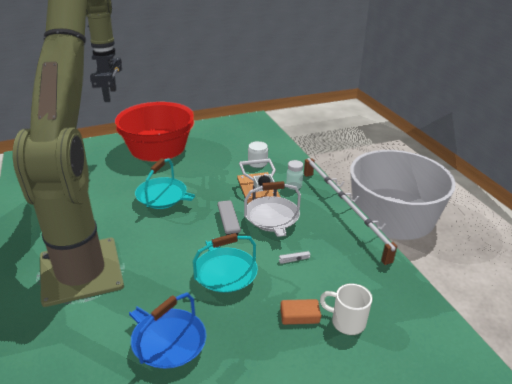

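The top view shows the steel dish at (241,166) with its brown grip at (239,158) and its spout to the right at (274,172). The wooden scoop stand is at (180,155), with its bar at about (154,150) and the black ball at (199,154).

Candidates for the dish are the steel one (241,166), turquoise ones at (154,268) and (307,243), and a blue one at (369,317). I choose the steel one beside the scoop and will check it in a crop.

```bash
python3 - <<'E'
from h import *
s=dict(np.load('top.npz')); W=cloud(s); im=s['pixels']
x0,y0,x1,y1=95,65,325,235
cv2.imwrite('pics/crop1.png',cv2.resize(im[y0:y1,x0:x1,::-1],None,fx=3.4,fy=3.4,interpolation=cv2.INTER_CUBIC))
H=cv2.cvtColor(im,cv2.COLOR_RGB2HSV).astype(int)
u,v=np.meshgrid(np.arange(512),np.arange(384))
roi=(u>130)&(u<290)&(v>120)&(v<210)
z=W[...,2]
def pc(m,n):
    P=W[m]; c=np.median(P,0); C=P[:,:2]-P[:,:2].mean(0); ev,V=np.linalg.eigh(C.T@C); d=V[:,1]
    t=C@d
    print(n,len(P),'mean',P.mean(0).round(4),'med',c.round(4),'zpct',np.percentile(P[:,2],[5,50,95]).round(3),'dir deg',np.degrees(np.arctan2(d[1],d[0])).round(1),'ext',t.min().round(3),t.max().round(3), 'px',u[m].mean().round(1),v[m].mean().round(1))
    return c
pc(roi&(u>215)&(z>0.1)&(z<.16)&(H[...,1]>90),'grip')
pc(roi&(u<190)&(z>0.06)&(z<.085)&(u<162),'barregion')
pc(roi&(u<190)&(z>0.06)&(z<.085)&(H[...,1]<60),'bar+arms')
pc(roi&(u<215)&(im.max(-1)<45)&(z>0.03),'ball')
pc(roi&(u>205)&(u<285)&(z>0.005)&(z<.045)&(H[...,1]<70),'dish')
pc((u>180)&(u<335)&(v>75)&(v<100)&(z>.045)&(z<.075),'rail')
for v_ in range(128,180,4): print(v_,[ '%.0f'%(1000*z[v_,k]) for k in range(142,216,3)])
E
```

```text
grip 117 mean [0.562  0.0307 0.135 ] med [0.5629 0.0306 0.1351] zpct [0.132 0.135 0.138] dir deg 170.0 ext -0.031 0.03 px 238.8 157.5
barregion 206 mean [0.5912 0.2599 0.0766] med [0.5892 0.2604 0.0769] zpct [0.072 0.077 0.081] dir deg 176.8 ext -0.061 0.049 px 154.3 149.4
bar+arms 362 mean [0.5931 0.2316 0.0743] med [0.592  0.2448 0.0743] zpct [0.068 0.074 0.08 ] dir deg -178.0 ext -0.06 0.056 px 165.2 149.3
ball 161 mean [0.5758 0.1403 0.0802] med [0.5767 0.1399 0.084 ] zpct [0.044 0.084 0.09 ] dir deg -169.6 ext -0.022 0.034 px 198.7 155.9
dish 2865 mean [0.5505 0.0308 0.0226] med [0.5545 0.0299 0.0203] zpct [0.01  0.02  0.036] dir deg 150.5 ext -0.093 0.141 px 240.3 170.8
rail 746 mean [ 0.7851 -0.01    0.0603] med [ 0.7841 -0.004   0.0603] zpct [0.055 0.06  0.065] dir deg 90.0 ext -0.215 0.213 px 257.2 85.7
128 ['-0', '-2', '1', '0', '2', '70', '3', '-3', '-4', '-1', '0', '-2', '2', '1', '4', '-1', '4', '1', '-1', '3', '-1', '-0', '2', '1', '3']
132 ['3', '-2', '1', '-3', '-4', '79', '1', '3', '74', '73', '75', '73', '71', '71', '-1', '1', '-1', '0', '0', '1', '3', '-3', '2', '3
[... 870 characters left out ...]
'1', '8', '78', '6', '7', '10', '6', '8', '8', '7', '9', '7', '7', '7', '8', '73', '50', '79', '78', '75', '49', '-1', '3', '27']
164 ['-1', '1', '73', '80', '10', '11', '9', '8', '7', '10', '9', '6', '7', '12', '69', '66', '64', '68', '74', '80', '79', '49', '1', '0', '27']
168 ['-3', '1', '11', '7', '10', '10', '76', '73', '73', '74', '72', '69', '70', '10', '8', '6', '7', '8', '6', '60', '58', '61', '3', '-1', '29']
172 ['-2', '-0', '2', '2', '2', '-3', '11', '7', '9', '10', '10', '6', '9', '8', '4', '6', '7', '11', '8', '8', '11', '18', '13', '1', '33']
176 ['-2', '-2', '-4', '2', '0', '0', '-2', '3', '3', '1', '2', '-1', '-3', '2', '5', '8', '7', '9', '9', '9', '6', '2', '1', '2', '34']
```

View pics/crop1.png

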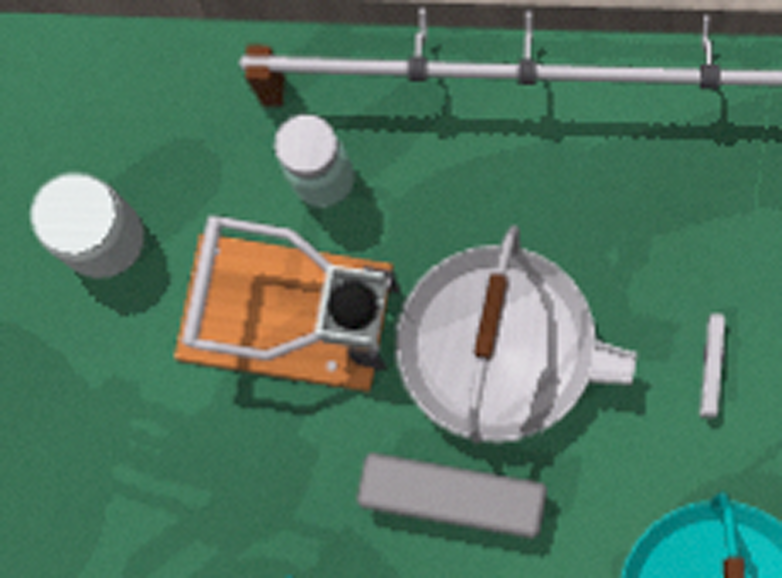

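The crop confirms the choice. The steel dish, with a brown grip at crop (490,316) and spout at (610,365), stands beside the scoop; the scoop's bar runs from crop (213,218) to (190,345), and the ball is at (352,303). The jar, tin and brush stand clear around it.

```bash
python3 - <<'E'
from h import *
s=dict(np.load('top.npz')); W=cloud(s); z=W[...,2]
u,v=np.meshgrid(np.arange(512),np.arange(384))
# bar: drop pixels far from line between ends
a,b=np.array([157.,129]),np.array([149.5,166])
d=(b-a)/np.linalg.norm(b-a); t=(u-a[0])*d[0]+(v-a[1])*d[1]; n=(u-a[0])*d[1]-(v-a[1])*d[0]
m=(z>.068)&(z<.085)&(abs(n)<4)&(t>4)&(t<34)
P=W[m][:,:2]; c=P.mean(0); V=np.linalg.eigh((P-c).T@(P-c))[1][:,1]; V=V if V[0]>0 else -V
m2=(z>.06)&(z<.085)&(u<215)&(u>140)&(v>120)&(v<180); Q=W[m2][:,:2]; rel=Q-c
q=rel[abs(rel@np.array([V[1],-V[0]]))<.012]@V
mid=c+V*(np.percentile(q,1)+np.percentile(q,99))/2
yaw=np.degrees(np.arctan2(V[1],V[0]))-90
print('bar',c,mid,'ext',q.min(),q.max(),'stand yaw',yaw)
# base plate edges
m3=(z>.003)&(z<.014)&(u<212)&(u>140)&(v>125)&(v<185)&(cv2.cvtColor(s['pixels'],cv2.COLOR_RGB2HSV)[...,1]>120)&(s['pixels'][...,0]>s['pixels'][...,1]*1.2)
print('base',cv2.minAreaRect((W[m3][:,:2]*1000).astype(np.float32)))
# dish rim circle
m4=(z>.03)&(z<.04)&(u>205)&(u<285)&(v>130)&(v<200); D=W[m4][:,:2]
A=np.c_[2*D,np.ones(len(D))]; x=np.linalg.lstsq(A,(D**2).sum(1),rcond=None)[0]
for _ in range(5):
    rr=np.linalg.norm(D-x[:2],axis=1); k=abs(rr-np.median(rr))<.006
    x=np.linalg.lstsq(A[k],(D[k]**2).sum(1),rcond=None)[0]
print('dish rim',x[:2],np.sqrt(x[2]+x[:2]@x[:2]),k.sum())
sp=D[np.linalg.norm(D-x[:2],axis=1)>.092]; 
m5=(z>.018)&(z<.045)&(u>268)&(u<285)&(v>160)&(v<185);w=W[m5][:,:2].mean(0)-x[:2]; print('spout dir',np.degrees(np.arctan2(w[1],w[0])),m5.sum())
E
```

```text
bar [0.59535932 0.26196414] [0.59799938 0.2615997 ] ext -0.0507820381548344 0.056892028930188014 stand yaw -97.85947992885235
base ((591.0093383789062, 210.0621337890625), (165.16305541992188, 109.63114929199219), 82.32188415527344)
dish rim [0.56409018 0.02944244] 0.07832750023202922 370
spout dir -98.87047382415871 139
```

```bash
R='' ; python3 -m inch '[[0.55,-0.45,0,-0.95,88],[0.55,-0.45,0,-0.95,88],[0.55,-0.45,0,-0.95,88],[0.55,-0.45,0,-0.95,88],[0.55,-0.45,0,-0.95,88]]'
python3 -m inch '[[0.55,-0.45,0,-0.95,88],[0.55,-0.45,0,-0.95,88],[0.55,-0.45,0,-0.95,88],[0.55,-0.45,0,-0.95,88],[0.55,-0.45,0,-0.95,88]]'
python3 -c "from h import *; s=r.get_state();print(s['q'],R.from_quat(s['eef_rot']).as_matrix()[:,1])"
```

```text
clock: 0.6
tool_pos: [0.2549, 0.5397, 0.2573]
eef_rot: [0.391, 0.92, -0.001, 0.0]
contact_force: [0.5, -0.1, -0.8]
opening: 0.998
clock: 1.1
tool_pos: [0.3235, 0.4836, 0.2574]
eef_rot: [0.605, 0.796, -0.0, 0.0]
contact_force: [-0.7, 0.5, -0.3]
opening: 1.001
[-1.10464886  0.63015356  0.07545128  1.70825246 -0.061645    0.80637132
 -0.7307126 ] [ 9.63716542e-01  2.66926936e-01 -6.61222411e-04]
```

```bash
for i in 1 2 3; do python3 -m inch '[[0.55,-0.45,0,-0.95,40],[0.55,-0.45,0,-0.95,40],[0.55,-0.45,0,-0.95,40],[0.55,-0.45,0,-0.95,40],[0.55,-0.45,0,-0.95,40]]' >/dev/null; done
python3 -m inch '[[0.55,-0.45,-0.4,-0.95,40],[0.55,-0.45,-0.4,-0.95,40],[0.55,-0.45,-0.4,-0.95,40],[0.55,-0.45,-0.4,-0.95,40],[0.55,-0.45,-0.4,-0.95,40]]'
python3 -m inch '[[0,0,0,0,40],[0,0,0,0,40]]'
python3 - <<'E'
from h import *
s=r.get_state();print(s['q'],s['tool_pos']); y=R.from_quat(s['eef_rot']).as_matrix()[:,1]; print(np.degrees(np.arctan2(y[1],y[0])))
w=snap('wrist','w1.png'); print(w['position'])
W=cloud(w); z=W[...,2]
u,v=np.meshgrid(np.arange(512),np.arange(384))
m=(z>.066)&(z<.09)&(abs(W[...,0]-.597)<.045)&(abs(W[...,1]-.2615)<.03)
P=W[m][:,:2]; print(m.sum()); c=P.mean(0);V=np.linalg.eigh((P-c).T@(P-c))[1][:,1]; print(c,np.degrees(np.arctan2(V[1],V[0])),np.median(W[m][:,2]))
E
```

```text
clock: 3.1
tool_pos: [0.5983, 0.2589, 0.2068]
eef_rot: [0.997, -0.074, -0.001, 0.0]
contact_force: [0.4, 0.4, -0.1]
opening: 0.455
clock: 3.3
tool_pos: [0.5977, 0.2595, 0.2073]
eef_rot: [0.997, -0.071, -0.001, 0.0]
contact_force: [0.2, -0.1, -0.5]
opening: 0.45
[-0.76870207  0.85452532  0.57547936  1.55011856 -0.5498092   0.9046165
 -1.71686474] [0.59767896 0.25949938 0.20734695]
-98.17428361877715
[0.67482674 0.24983828 0.33419011]
1074
[0.60000696 0.26443628] 169.93563783048538 0.0769773227788727
```

View pics/w1.png

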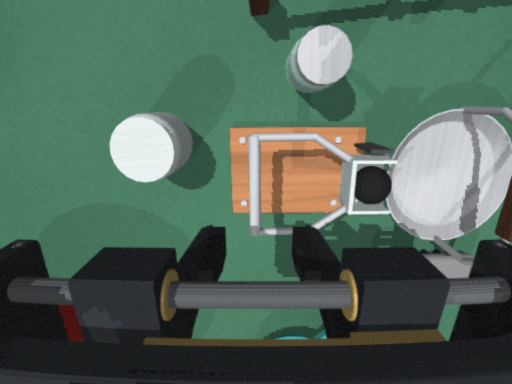

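```bash
python3 - <<'E'
from h import *
s=dict(np.load('wrist.npz')); W=cloud(s); z=W[...,2]
u,v=np.meshgrid(np.arange(512),np.arange(384))
m=(z>.066)&(z<.09)&(u>243)&(u<268)&(v>147)&(v<222)
P=W[m][:,:2]; c=P.mean(0);V=np.linalg.eigh((P-c).T@(P-c))[1][:,1]; print(m.sum(),c,np.degrees(np.arctan2(V[1],V[0])))
ex=np.array([-.136,-.991]); print('along ex: wristbar',c@ex,'topbar',np.array([.597,.2615])@ex,'tcp',np.array([.5977,.2595])@ex)
m=(z>.12)&(z<.145)&(u>440)&(u<512)&(v>90)&(v<270)&(s['pixels'][...,0]<150)
P=W[m]; print('grip',m.sum(),np.nanmedian(P,0))
E
```

```text
890 [0.60068786 0.26499454] 172.4915060044205
along ex: wristbar -0.3443031366511734 topbar -0.3403385 tcp -0.3384517
grip 446 [0.54725896 0.04389911 0.12491078]
```

```bash
python3 -m inch '[[0,0.16,-0.8,0,40],[0,0,-0.8,0,40],[0,0,-0.8,0,40],[0,0,-0.8,0,40],[0,0,-0.8,0,40]]'
python3 -m inch '[[0,0,-0.7,0,40],[0,0,-0.7,0,40],[0,0,0,0,40],[0,0,0,0,40]]'
python3 -m inch '[[0,0,0,0,0],[0,0,0,0,0],[0,0,0,0,0],[0,0,0,0,0],[0,0,0,0,0]]' 8
python3 -m inch '[[0,0,0,0,0],[0,0,0,0,0],[0,0,0,0,0]]' 15
```

```text
clock: 3.85
tool_pos: [0.5976, 0.2651, 0.1078]
eef_rot: [0.998, -0.07, 0.0, -0.001]
contact_force: [0.8, 0.3, 0.0]
opening: 0.455
clock: 4.25
tool_pos: [0.5983, 0.2635, 0.0729]
eef_rot: [0.997, -0.072, 0.0, -0.0]
contact_force: [-0.4, -0.5, 0.1]
opening: 0.456
clock: 4.75
tool_pos: [0.5986, 0.2638, 0.0732]
eef_rot: [0.997, -0.072, 0.0, -0.0]
contact_force: [0.5, 1.0, 1.6]
opening: 0.127
clock: 5.05
tool_pos: [0.5986, 0.2638, 0.0732]
eef_rot: [0.997, -0.072, 0.0, -0.0]
contact_force: [0.6, 1.4, 4.3]
opening: 0.125
```

```bash
python3 -m inch '[[-0.0025,-0.018,0.097,0,0],[-0.0025,-0.018,0.097,0,0],[-0.0025,-0.018,0.097,0,0],[-0.0025,-0.018,0.097,0,0],[-0.0025,-0.018,0.097,0,0]]' 15
python3 -m inch '[[-0.0036,-0.026,0.095,0,0],[-0.0036,-0.026,0.095,0,0],[-0.0036,-0.026,0.095,0,0],[-0.0036,-0.026,0.095,0,0],[-0.0036,-0.026,0.095,0,0]]'
```

```text
clock: 5.55
tool_pos: [0.5982, 0.2615, 0.0851]
eef_rot: [0.997, -0.072, 0.0, -0.0]
contact_force: [2.4, 5.2, -0.6]
opening: 0.121
clock: 6.05
tool_pos: [0.5976, 0.2582, 0.0971]
eef_rot: [0.997, -0.072, 0.0, -0.0]
contact_force: [2.5, 3.9, -1.7]
opening: 0.12
```

Tracking well with light forces, so I continue to 30°.

```bash
python3 -m inch '[[-0.0047,-0.0345,0.0923,0,0],[-0.0047,-0.0345,0.0923,0,0],[-0.0047,-0.0345,0.0923,0,0],[-0.0047,-0.0345,0.0923,0,0],[-0.0047,-0.0345,0.0923,0,0]]'
python3 -m inch '[[-0.0058,-0.042,0.089,0,0],[-0.0058,-0.042,0.089,0,0],[-0.0058,-0.042,0.089,0,0],[-0.0058,-0.042,0.089,0,0],[-0.0058,-0.042,0.089,0,0]]'
python3 -m inch '[[-0.0068,-0.05,0.085,0,0],[-0.0068,-0.05,0.085,0,0],[-0.0068,-0.05,0.085,0,0],[-0.0068,-0.05,0.085,0,0],[-0.0068,-0.05,0.085,0,0]]'
python3 -m inch '[[-0.0078,-0.057,0.08,0,0],[-0.0078,-0.057,0.08,0,0],[-0.0078,-0.057,0.08,0,0],[-0.0078,-0.057,0.08,0,0],[-0.0078,-0.057,0.08,0,0]]'
python3 -m inch '[[0,0,0,0,0],[0,0,0,0,0],[0,0,0,0,0],[0,0,0,0,0],[0,0,0,0,0]]'
python3 -m inch '[[0,0,0,0,0],[0,0,0,0,0],[0,0,0,0,0],[0,0,0,0,0],[0,0,0,0,0]]'
python3 - <<'E'
from h import *
s=snap('side'); snap('top','top2.png')
cv2.imwrite('pics/side2.png',cv2.resize(s['pixels'][140:270,200:340,::-1],None,fx=4,fy=4,interpolation=cv2.INTER_CUBIC))
E
```

```text
clock: 6.55
tool_pos: [0.5969, 0.2539, 0.1087]
eef_rot: [0.997, -0.072, 0.0, -0.0]
contact_force: [2.1, 5.2, -1.1]
opening: 0.125
clock: 7.05
tool_pos: [0.5962, 0.2483, 0.1197]
eef_rot: [0.997, -0.072, 0.0, -0.0]
contact_force: [3.1, 3.6, 0.3]
opening: 0.121
clock: 7.55
tool_pos: [0.5953, 0.2418, 0.1302]
eef_rot: [0.997, -0.072, -0.0, 0.0]
contact_force: [1.7, 4.5, 0.7]
opening: 0.121
clock: 8.05
tool_pos: [0.5942, 0.2342, 0.1401]
eef_rot: [0.997, -0.072, -0.0, 0.0]
contact_force: [3.0, 2.0, 0.1]
opening: 0.117
clock: 8.55
tool_pos: [0.5943, 0.2344, 0.1398]
eef_rot: [0.997, -0.072, -0.0, 0.0]
contact_force: [2.0, 1.2, -0.5]
opening: 0.126
clock: 9.05
tool_pos: [0.5942, 0.2344, 0.1399]
eef_rot: [0.997, -0.072, -0.0, 0.0]
contact_force: [1.2, -0.4, -1.9]
opening: 0.122
```

View pics/side2.png

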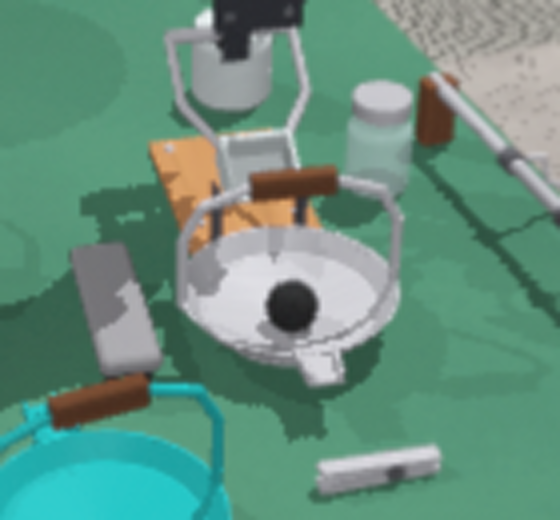

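The crop shows the scoop tipped and empty, and the ball in the dish at crop (292,306). I let the scoop down along the same arc.

```bash
python3 -m inch '[[0.0078,0.057,-0.08,0,0],[0.0078,0.057,-0.08,0,0],[0.0078,0.057,-0.08,0,0],[0.0078,0.057,-0.08,0,0],[0.0078,0.057,-0.08,0,0]]'
python3 -m inch '[[0.0068,0.05,-0.085,0,0],[0.0068,0.05,-0.085,0,0],[0.0068,0.05,-0.085,0,0],[0.0068,0.05,-0.085,0,0],[0.0068,0.05,-0.085,0,0]]'
python3 -m inch '[[0.0058,0.042,-0.089,0,0],[0.0058,0.042,-0.089,0,0],[0.0058,0.042,-0.089,0,0],[0.0058,0.042,-0.089,0,0],[0.0058,0.042,-0.089,0,0]]'
python3 -m inch '[[0.0047,0.0345,-0.0923,0,0],[0.0047,0.0345,-0.0923,0,0],[0.0047,0.0345,-0.0923,0,0],[0.0047,0.0345,-0.0923,0,0],[0.0047,0.0345,-0.0923,0,0]]'
python3 -m inch '[[0.0036,0.026,-0.095,0,0],[0.0036,0.026,-0.095,0,0],[0.0036,0.026,-0.095,0,0],[0.0036,0.026,-0.095,0,0],[0.0036,0.026,-0.095,0,0]]'
python3 -m inch '[[0.0025,0.018,-0.097,0,0],[0.0025,0.018,-0.097,0,0],[0.0025,0.018,-0.097,0,0],[0.0025,0.018,-0.097,0,0],[0.0025,0.018,-0.095,0,0]]'
python3 -m inch '[[0,0,0,0,0],[0,0,0,0,0],[0,0,0,0,40],[0,0,0,0,40],[0,0,0,0,40]]'
python3 -m inch '[[0,0,0,0,40],[0,0,0,0,40]]'
```

```text
clock: 9.65
tool_pos: [0.5952, 0.2416, 0.1298]
eef_rot: [0.997, -0.072, -0.0, 0.0]
contact_force: [0.8, -1.3, -0.6]
opening: 0.121
clock: 10.15
tool_pos: [0.5961, 0.2478, 0.1191]
eef_rot: [0.997, -0.072, -0.0, 0.0]
contact_force: [0.5, -1.7, -1.7]
opening: 0.123
clock: 10.65
tool_pos: [0.5968, 0.2531, 0.108]
eef_rot: [0.997, -0.072, -0.0, 0.0]
contact_force: [0.5, -2.5, -1.6]
opening: 0.118
clock: 11.15
tool_pos: [0.5974, 0.2574, 0.0965]
eef_rot: [0.997, -0.072, -0.0, 0.0]
contact_force: [0.5, -5.2, -0.9]
opening: 0.116
clock: 11.65
tool_pos: [0.5978, 0.2609, 0.0846]
eef_rot: [0.997, -0.072, -0.0, 0.0]
contact_force: [-0.5, -4.0, -1.3]
opening: 0.116
clock: 12.15
tool_pos: [0.5983, 0.2633, 0.0726]
eef_rot: [0.997, -0.072, -0.0, 0.0]
contact_force: [-0.4, -4.2, -1.1]
opening: 0.116
clock: 12.65
tool_pos: [0.5984, 0.2651, 0.0732]
eef_rot: [0.997, -0.072, 0.0, -0.001]
contact_force: [0.4, -0.5, -0.0]
opening: 0.358
clock: 12.85
tool_pos: [0.5983, 0.2639, 0.073]
eef_rot: [0.997, -0.072, 0.0, -0.0]
contact_force: [0.2, 0.5, -0.3]
opening: 0.453
```

```bash
python3 -m inch '[[0,0,0.8,0,40],[0,0,0.8,0,40],[0,0,0.8,0,40],[0,0,0.8,0,40],[0,0,0.8,0,40]]' >/dev/null
python3 -m inch '[[0,0,0.8,0,40],[0,0,0.8,0,40],[0,0,0.8,0,40],[0,0,0,0,40]]'
python3 -m inch '[[-0.14,-0.94,0,0,40],[-0.14,-0.94,0,0,40],[-0.14,-0.94,0,0,40],[-0.14,-0.94,0,0,40],[-0.14,-0.94,0,0,40]]' >/dev/null
python3 -m inch '[[-0.14,-0.94,0,0,40],[-0.14,-0.94,0,0,40],[-0.14,-0.94,0,0,40],[-0.14,-0.94,0,0,40],[-0.14,-0.9,0,0,40]]'
python3 -m inch '[[0,0,0,0,40],[0,0,0,0,40],[0,0,0,0,40]]'
python3 - <<'E'
from h import *
s=r.get_state();print(s['q'],s['tool_pos']); y=R.from_quat(s['eef_rot']).as_matrix()[:,1]; print(np.degrees(np.arctan2(y[1],y[0])))
w=snap('wrist','w2.png'); W=cloud(w); z=W[...,2]; im=w['pixels'].astype(int)
u,v=np.meshgrid(np.arange(512),np.arange(384))
m=(z>.11)&(z<.15)&(im[...,0]>im[...,2]*1.6)&(abs(W[...,0]-.563)<.06)&(abs(W[...,1]-.03)<.05)
P=W[m];c=P.mean(0);C=(P-c)[:,:2];V=np.linalg.eigh(C.T@C)[1][:,1];print(m.sum(),c,np.degrees(np.arctan2(V[1],V[0])),(C@V).min(),(C@V).max(),'px',u[m].mean(),v[m].mean())
E
```

```text
clock: 13.75
tool_pos: [0.6, 0.2635, 0.2356]
eef_rot: [0.997, -0.072, 0.003, -0.001]
contact_force: [0.5, -0.4, 0.1]
opening: 0.455
clock: 14.75
tool_pos: [0.5625, 0.0284, 0.2317]
eef_rot: [0.997, -0.072, -0.001, 0.0]
contact_force: [0.1, -1.0, -0.2]
opening: 0.453
clock: 15.05
tool_pos: [0.5633, 0.0311, 0.2322]
eef_rot: [0.997, -0.071, -0.0, -0.001]
contact_force: [0.1, -0.3, -0.8]
opening: 0.456
[-0.44821293  0.70454887  0.54659445  1.80239911 -0.50218447  0.77752571
 -1.35416631] [0.56326142 0.03110774 0.23216304]
-98.1667825361719
922 [0.56606104 0.03361147 0.13479577] 169.58132133468175 -0.028517771764909758 0.033184723255629794 px 257.13340563991324 195.07483731019522
```

View pics/w2.png

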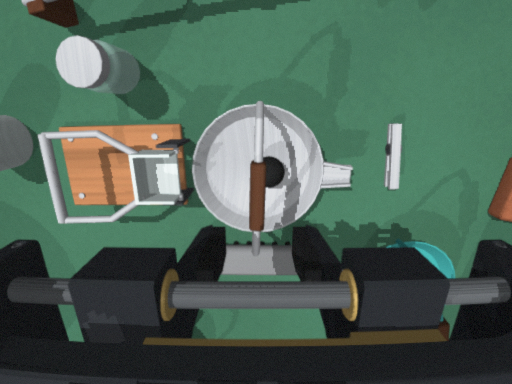

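The view shows the scoop level and empty. The ball is at about (270,172), near the dish's middle, and the brown grip at (257,195) is centred between the fingers. I descend and grip it.

```bash
python3 -m inch '[[0.06,0.05,-0.7,-0.25,40],[0,0,-0.7,0,40],[0,0,-0.7,0,40],[0,0,-0.7,0,40],[0,0,-0.7,0,40]]'
python3 -m inch '[[0,0,-0.4,0,40],[0,0,-0.3,0,40],[0,0,0,0,40],[0,0,0,0,40]]'
python3 -m inch '[[0,0,0,0,30],[0,0,0,0,25],[0,0,0,0,20],[0,0,0,0,17],[0,0,0,0,15]]' 6
python3 -m inch '[[0,0,0,0,12],[0,0,0,0,8],[0,0,0,0,4],[0,0,0,0,0],[0,0,0,0,0]]' 6
python3 -m inch '[[0,0,0,0,0],[0,0,0,0,0],[0,0,0,0,0],[0,0,0,0,0]]' 30
```

```text
clock: 15.6
tool_pos: [0.5649, 0.0321, 0.1443]
eef_rot: [0.996, -0.084, 0.0, -0.0]
contact_force: [0.3, 0.0, 0.3]
opening: 0.456
clock: 16.0
tool_pos: [0.5651, 0.0306, 0.1282]
eef_rot: [0.996, -0.085, 0.0, 0.0]
contact_force: [-0.2, -0.3, 0.6]
opening: 0.455
clock: 16.5
tool_pos: [0.5651, 0.0314, 0.128]
eef_rot: [0.996, -0.085, 0.0, -0.001]
contact_force: [0.4, 2.4, 1.2]
opening: 0.168
clock: 17.0
tool_pos: [0.5651, 0.0312, 0.1281]
eef_rot: [0.996, -0.085, 0.0, -0.001]
contact_force: [0.9, 4.3, 5.7]
opening: 0.156
clock: 17.4
tool_pos: [0.5651, 0.0312, 0.1281]
eef_rot: [0.996, -0.085, 0.0, -0.001]
contact_force: [0.2, 4.2, 5.7]
opening: 0.151
```

```bash
python3 -m inch '[[0,0,0.03,0,0],[0,0,0.06,0,0],[0,0,0.1,0,0],[0,0,0.14,0,0],[0,0,0.18,0,0]]'
python3 -m inch '[[0,0,0.2,0,0],[0,0,0.2,0,0],[0,0,0.2,0,0],[0,0,0.2,0,0],[0,0,0.2,0,0]]'
python3 -m inch '[[0,0,0.2,0,0],[0,0,0.2,0,0],[0,0,0.2,0,0],[0,0,0.2,0,0],[0,0,0.2,0,0]]'
python3 -m inch '[[0,0,0.2,0,0],[0,0,0.2,0,0],[0,0,0.2,0,0],[0,0,0.2,0,0],[0,0,0.2,0,0]]'
python3 -m inch '[[0,0,0.18,0,0],[0,0,0.14,0,0],[0,0,0.1,0,0],[0,0,0.06,0,0],[0,0,0.03,0,0]]'
python3 -m inch '[[0,0,0,0,0],[0,0,0,0,0],[0,0,0,0,0]]'
python3 - <<'E'
from h import *
s=r.get_state();print(s['q'],s['tool_pos']); y=R.from_quat(s['eef_rot']).as_matrix()[:,1]; print(np.degrees(np.arctan2(y[1],y[0])))
s=snap('side'); cv2.imwrite('pics/side3.png',cv2.resize(s['pixels'][90:270,180:360,::-1],None,fx=3.2,fy=3.2,interpolation=cv2.INTER_CUBIC))
E
```

```text
clock: 17.9
tool_pos: [0.5644, 0.0301, 0.1405]
eef_rot: [0.996, -0.086, -0.0, 0.0]
contact_force: [0.8, 0.3, -4.5]
opening: 0.155
clock: 18.4
tool_pos: [0.5647, 0.0306, 0.166]
eef_rot: [0.996, -0.085, 0.0, 0.0]
contact_force: [0.3, 1.1, -4.2]
opening: 0.155
clock: 18.9
tool_pos: [0.5647, 0.0305, 0.1909]
eef_rot: [0.996, -0.085, -0.0, 0.0]
contact_force: [0.3, 0.4, -4.3]
opening: 0.152
clock: 19.4
tool_pos: [0.5647, 0.0305, 0.216]
eef_rot: [0.996, -0.085, -0.0, 0.0]
contact_force: [-0.3, -0.3, -4.2]
opening: 0.157
clock: 19.9
tool_pos: [0.5647, 0.0305, 0.2284]
eef_rot: [0.996, -0.085, -0.0, 0.0]
contact_force: [-0.5, 0.3, -4.9]
opening: 0.153
clock: 20.2
tool_pos: [0.5647, 0.0306, 0.2281]
eef_rot: [0.996, -0.085, -0.0, 0.0]
contact_force: [-0.6, 0.3, -3.8]
opening: 0.154
[-0.45000372  0.713614    0.55281009  1.80290186 -0.51455471  0.77297764
 -1.37059124] [0.56465775 0.03055414 0.22812967]
-99.79198646572875
```

View pics/side3.png

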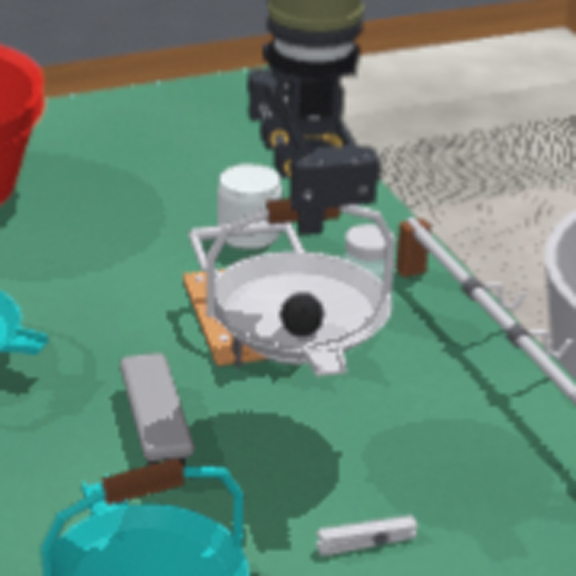

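The dish is lifted level, with the ball near its middle at crop (302,315). Now the turn of about +100°.

```bash
python3 -m inch '[[0,0,0,0.05,0],[0,0,0,0.1,0],[0,0,0,0.2,0],[0,0,0,0.3,0],[0,0,0,0.4,0]]'
for i in 1 2 3 4 5 6 7; do python3 -m inch '[[0,0,0,0.4,0],[0,0,0,0.4,0],[0,0,0,0.4,0],[0,0,0,0.4,0],[0,0,0,0.4,0]]' | grep -E 'pos|force'; done
python3 -m inch '[[0,0,0,0.4,0],[0,0,0,0.4,0],[0,0,0,0.3,0],[0,0,0,0.2,0],[0,0,0,0.1,0]]'
python3 -m inch '[[0,0,0,0,0],[0,0,0,0,0],[0,0,0,0,0],[0,0,0,0,0],[0,0,0,0,0]]'
python3 - <<'E'
from h import *
s=r.get_state();print(s['q'],s['tool_pos']); y=R.from_quat(s['eef_rot']).as_matrix()[:,1]; print(np.degrees(np.arctan2(y[1],y[0])))
s=snap('side'); t=snap('top'); 
a=cv2.resize(s['pixels'][90:270,180:360],(400,400),interpolation=cv2.INTER_CUBIC); b=cv2.resize(t['pixels'][70:230,150:310],(400,400),interpolation=cv2.INTER_CUBIC)
cv2.imwrite('pics/fin.png',np.hstack([a,b])[:,:,::-1])
E
```

```text
clock: 20.75
tool_pos: [0.5647, 0.0305, 0.2283]
eef_rot: [1.0, -0.029, -0.0, 0.0]
contact_force: [-0.4, -0.1, -5.5]
opening: 0.152
tool_pos: [0.5648, 0.0304, 0.2283]
contact_force: [0.5, 0.3, -3.7]
tool_pos: [0.5648, 0.0304, 0.2284]
contact_force: [0.4, 0.4, -4.8]
tool_pos: [0.5648, 0.0303, 0.2284]
contact_force: [-0.5, -0.6, -4.3]
tool_pos: [0.5648, 0.0303, 0.2284]
contact_force: [-0.8, -0.5, -4.5]
tool_pos: [0.5648, 0.0302, 0.2283]
contact_force: [-0.1, 0.4, -4.2]
tool_pos: [0.5647, 0.0301, 0.2283]
contact_force: [-0.3, 0.4, -4.3]
tool_pos: [0.5648, 0.0301, 0.2283]
contact_force: [0.1, -0.2, -4.0]
clock: 24.75
tool_pos: [0.5648, 0.0303, 0.2283]
eef_rot: [0.714, 0.701, 0.0, 0.0]
contact_force: [-0.3, 0.0, -5.4]
opening: 0.155
clock: 25.25
tool_pos: [0.5648, 0.0306, 0.2283]
eef_rot: [0.714, 0.7, 0.0, 0.0]
contact_force: [-0.4, -0.1, -4.7]
opening: 0.157
[-0.1590557   0.64657554  0.03931742  1.78751981 -0.03637328  0.70813195
 -0.11909384] [0.56476085 0.03056181 0.22827005]
-1.0919009737728924
```

View pics/fin.png

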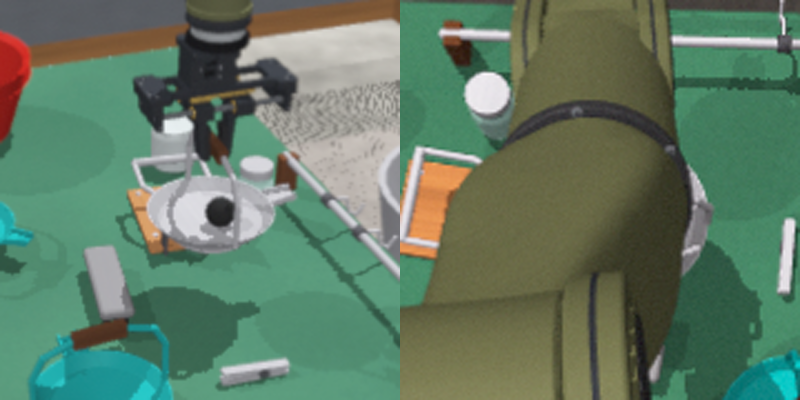

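The left panel shows the dish in the air with its spout towards the rail and the ball near its middle at (220,211). In the right panel the arm hides the dish. I trim the last 1°, let things settle, and measure with the wrist and side cameras.

```bash
python3 -m inch '[[0,0,0,0.06,0],[0,0,0,0.06,0],[0,0,0,0.06,0],[0,0,0,0,0],[0,0,0,0,0]]'
python3 -m inch '[[0,0,0,0,0],[0,0,0,0,0],[0,0,0,0,0],[0,0,0,0,0],[0,0,0,0,0]]'
python3 - <<'E'
from h import *
s=r.get_state(); y=R.from_quat(s['eef_rot']).as_matrix()[:,1]; print('jaw',np.degrees(np.arctan2(y[1],y[0])))
for n in('wrist','side'):
    w=snap(n,n+'4.png'); W=cloud(w); P=W.reshape(-1,3); im=w['pixels'].reshape(-1,3).astype(int); c=np.array([.565,.0305])
    rr=np.linalg.norm(P[:,:2]-c,axis=1)
    grey=(im.max(1)-im.min(1)<35)&(im.max(1)>60)
    rim=grey&(rr<.092)&(rr>.074)&(P[:,2]>.115)&(P[:,2]<.15)
    Q=P[rim]; A=np.c_[Q[:,:2]-c,np.ones(len(Q))]; k=np.linalg.lstsq(A,Q[:,2],rcond=None)[0]; print(n,'rim n',rim.sum(),'slope deg',np.degrees(k[:2]),'z',k[2])
    sp=grey&(rr>.093)&(rr<.125)&(P[:,2]>.11)&(P[:,2]<.15)&(P[:,0]>.6); d=P[sp][:,:2].mean(0)-c; print('spout',sp.sum(),np.degrees(np.arctan2(d[1],d[0])))
    bl=(im.max(1)<45)&(rr<.06)&(P[:,2]>.105)&(P[:,2]<.155); print('ball',bl.sum(),P[bl].mean(0)-np.r_[c,0], P[bl].max(0))
    g=(im[:,0]>im[:,2]*1.6)&(rr<.045)&(P[:,2]>.2)&(P[:,2]<.25); C=P[g][:,:2]-P[g][:,:2].mean(0); V=np.linalg.eigh(C.T@C)[1][:,1]; print('grip',g.sum(),P[g].mean(0),np.degrees(np.arctan2(V[1],V[0])))
    print('scoop bar z', np.nanmedian(P[(np.linalg.norm(P[:,:2]-[.598,.263],axis=1)<.03)&(P[:,2]>.03)&(P[:,2]<.12),2]))
E
```

```text
clock: 25.85
tool_pos: [0.5648, 0.0305, 0.2283]
eef_rot: [0.707, 0.707, 0.0, 0.0]
contact_force: [0.2, 0.2, -3.9]
opening: 0.154
clock: 26.35
tool_pos: [0.5648, 0.0305, 0.2283]
eef_rot: [0.707, 0.707, 0.0, 0.0]
contact_force: [0.1, 0.4, -4.4]
opening: 0.155
jaw -0.009652771758678291
wrist rim n 3983 slope deg [0.15039126 0.56004536] z 0.13235214977733278
spout 810 -0.8519691316869897
ball 845 [0.0185388  0.0041749  0.14138821] [0.5959279  0.04822939 0.14871922]
grip 2106 [0.56522415 0.04134542 0.23471366] 89.68675668094373
scoop bar z nan
side rim n 315 slope deg [ 0.00893628 -0.10236019] z 0.13199959212625487
spout 61 -1.5919208053636016
ball 75 [ 0.00842415 -0.01805894  0.13188558] [0.58865236 0.02920785 0.14498057]
grip 56 [0.56371585 0.00995483 0.23178602] 85.56202995294579
scoop bar z 0.07417831124998164
  return np.nanmean(a, axis, out=out, keepdims=keepdims)
```

View pics/wrist4.png

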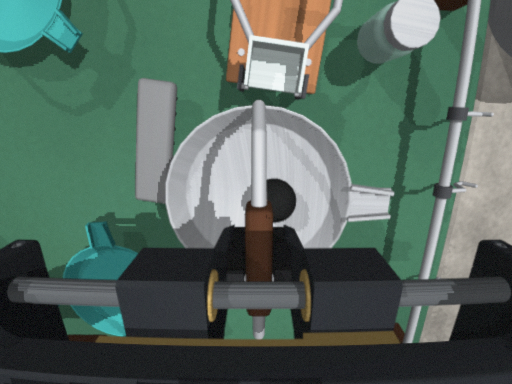

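```bash
python3 - <<'E'
from h import *
from scipy.optimize import least_squares
c=np.array([.565,.0305,0])
for n in('wrist','side'):
    w=dict(np.load(n+'.npz')); W=cloud(w); P=W.reshape(-1,3); im=w['pixels'].reshape(-1,3).astype(int)
    rr=np.linalg.norm(P[:,:2]-c[:2],axis=1)
    B=P[(im.max(1)<45)&(rr<.06)&(P[:,2]>.11)&(P[:,2]<.155)]
    f=least_squares(lambda x:np.linalg.norm(B-x,axis=1)-.02,[.57,.03,.127],loss='soft_l1',f_scale=.002).x
    print(n,'ball centre rel',f-c)
    m=(abs(P[:,2]-.056)<.012)&(P[:,0]>.76)&(P[:,0]<.81)&(abs(P[:,1])<.2); Q=P[m]
    if len(Q)>20:
        l=cv2.fitLine(Q[:,:2].astype(np.float32),cv2.DIST_HUBER,0,.01,.01).ravel(); print('rail',len(Q),np.degrees(np.arctan2(l[1],l[0])),l[2:])
E
```

```text
wrist ball centre rel [ 0.01340906 -0.00224354  0.12714599]
rail 3644 89.83129 [0.7824482  0.04202241]
side ball centre rel [ 0.01364173 -0.00265886  0.12976121]
rail 442 89.710396 [0.78400016 0.07789946]
```

The rail lies along world y (89.8°), the dish is level and the spout points at the rail. The ball rests 13 mm towards the spout, at the edge of the flat. A small shift of the dish towards the rail should let it roll back to the middle.

```bash
python3 -m inch '[[0.2,0,0,0,0],[0.2,0,0,0,0],[0.2,0,0,0,0],[0,0,0,0,0],[0,0,0,0,0]]'
for i in 1 2 3 4; do python3 -m inch '[[0,0,0,0,0],[0,0,0,0,0],[0,0,0,0,0],[0,0,0,0,0],[0,0,0,0,0]]' | tail -5|head -1; done
cat > b.py <<'E'
from h import *
from scipy.optimize import least_squares
s=r.get_state(); c=np.array(s['tool_pos']); c[2]=0; print(s['clock'],s['tool_pos'],s['opening'],s['contact_force'],np.abs(s['qd']).max())
for n in('wrist','side'):
    w=snap(n,n+'5.png'); W=cloud(w); P=W.reshape(-1,3); im=w['pixels'].reshape(-1,3).astype(int)
    rr=np.linalg.norm(P[:,:2]-c[:2],axis=1)
    B=P[(im.max(1)<45)&(rr<.06)&(P[:,2]>.11)&(P[:,2]<.155)]
    f=least_squares(lambda x:np.linalg.norm(B-x,axis=1)-.02,[.57,.03,.127],loss='soft_l1',f_scale=.002).x
    print(n,len(B),'ball centre rel',f-c)
    Q=P[(im.max(1)-im.min(1)<35)&(im.max(1)>60)&(rr<.092)&(rr>.074)&(P[:,2]>.115)&(P[:,2]<.15)]
    k=np.linalg.lstsq(np.c_[Q[:,:2]-c[:2],np.ones(len(Q))],Q[:,2],rcond=None)[0]; print('rim slope deg',np.degrees(k[:2]),k[2])
E
python3 b.py
```

```text
clock: 26.95
tool_pos: [0.5798, 0.0305, 0.2282]
eef_rot: [0.707, 0.707, -0.0, -0.0]
contact_force: [-0.4, -0.6, -4.1]
opening: 0.154
clock: 27.45
clock: 27.95
clock: 28.45
clock: 28.95
28.95 [0.5797815  0.03055172 0.22831205] 0.1552757554261736 [ 0.43778888  0.65181034 -3.96704045] 0.001337816921512353
wrist 848 ball centre rel [0.02602327 0.01070277 0.15615574]
rim slope deg [0.05812389 0.62320135] 0.13232561265977455
side 73 ball centre rel [ 0.01475823 -0.00290547  0.1283862 ]
rim slope deg [-0.21506227  0.14270531] 0.13161031388766897
```

```bash
python3 - <<'E'
from h import *
from scipy.optimize import least_squares
for n in('wrist','side'):
    w=dict(np.load(n+'.npz')); P=cloud(w).reshape(-1,3); im=w['pixels'].reshape(-1,3).astype(int); c=np.array([.5798,.0305])
    rr=np.linalg.norm(P[:,:2]-c,axis=1); g=(im.max(1)-im.min(1)<35)&(im.max(1)>60)&(rr<.092)&(rr>.07)&(P[:,2]>.127)&(P[:,2]<.14)
    D=P[g][:,:2]; f=least_squares(lambda x:np.linalg.norm(D-x[:2],axis=1)-x[2],[*c,.08],loss='soft_l1',f_scale=.002).x; print(n,g.sum(),'rim centre rel',f[:2]-c,f[2])
    B=P[(im.max(1)<45)&(rr<.05)&(P[:,2]>.11)&(P[:,2]<.155)]
    f=least_squares(lambda x:np.linalg.norm(B-x,axis=1)-.02,[.59,.03,.12],loss='soft_l1',f_scale=.002).x; print('ball rel',f[:2]-c,f[2])
E
```

```text
wrist 4715 rim centre rel [ 0.00094772 -0.00132291] 0.07744175509086654
ball rel [ 0.01357079 -0.00251212] 0.12709116235925574
side 331 rim centre rel [ 0.00105398 -0.00425333] 0.07844372440142522
ball rel [ 0.0147397 -0.0028537] 0.1283863389786364
```

```bash
python3 -c "
from plant import r
s=r.get_state(); print(s['clock'],s['tool_pos'],s['opening'],s['contact_force']); print(r.finish_job())"
```

```text
29.05 [0.57973031 0.03053685 0.22828171] 0.15512049747594925 [-0.09111227  0.13351459 -4.10278463]
the job is handed in; nothing more can be done
None
```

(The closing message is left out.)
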